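Return a tile to the sprung bay of a storage rack

TASK

Take the terracotta tile off the tilted stand and stand it upright on its short edge in the rack's empty sprung bay, between the low fixed fence and the spring-loaded metal keeper, square and in line with the two tiles already there. Press the keeper back with the tile to make room, lower the tile gently all the way down to the rack's base before letting go, and leave the other tiles, the loupe and the carton where they are.

Things in the scene. Friction and masses are not known exactly. Their poses are not given: they have to be found in the camera images.
- tile: the tile to store: plain terracotta slab 10 mm thick (x), 110 wide (y), 130 tall (z), 0.2-0.4 kg; both faces alike. Origin: middle of its lower 110 x 10 mm edge; z points up the slab. At the start it leans on the stand 30 degrees from vertical, upper edge towards the stand's -x; its upper 56 mm is clear of the stand on both faces.
- stand: fixed white tilted stand, 115 mm deep, 100 mm wide, 90 mm tall. Origin on the table below the foot of the tile; the tile leans towards the stand's -x. Its back plate (90 mm wide) reaches 74 mm up the tile's underside; in front of the tile's foot is a lip 8 mm high.
- rack: fixed grey steel slotted rack; base x -120 to +52 mm, 124 mm wide (y), 8 mm thick. x runs along the row (through the tiles' thickness) from the stored tiles to the keeper; z up. Origin: on the table under the middle of the empty bay's tile place. Stored tiles stand in plain slots at x = -65 and -98 mm; an end wall, 58 mm high, stands at x = +42 mm.
- bay (a point): where the middle of the tile's lower edge belongs in the empty bay: on the base's upper face (8 mm above the table), touching the fence; axes as the rack's.
- fence_top (a point): middle of the top edge of the bay's fixed fence: a wall 4 mm thick (rack x = -9 to -5 mm), 110 mm wide, top 53 mm above the table.
- keeper_rest (a point): fixed point: where the middle of the upper edge of the keeper's fence-side face is while the keeper is at rest (rack x = -1 mm, 85 mm above the table). At rest it is only 4 mm from the fence, so the 10 mm tile does not go straight in.
- keeper (a joint): sprung metal keeper plate, 5 mm thick, 100 wide, 11 to 85 mm above the table, parallel to the fence. Metres: 0 at rest, growing as pressed along rack +x to a hard stop at 0.012; pushes back with 2 N at rest, 6 N at the stop. It is 32 mm higher than the fence: a tile held with its lower edge just above the fence can press it back by its upper part, then go down (rubbing with up to 6 N).
- tile_b: stored tile, same size, standing in the rack slot nearest the bay (rack x = -65 mm), top 138 mm above the table; origin at the middle of its lower edge, x through its thickness. Leave it.
- tile_c: stored tile, same, in the next slot (rack x = -98 mm). Leave it.
- loupe: black magnifier, 48 mm across, 34 mm tall, standing loose on the table; origin under its centre. Leave it.
- carton: flat cardboard storage box 116 x 156 x 53 mm (x, y, z), loose on the table; origin under its centre. Leave it.

How it is judged:
By the outcome, as a careful person would: the job done as asked, in the order asked, and still so for the second after the job is handed in, with the robot touching nothing.
It also fails if it takes over 51 s, if anything falls off the work surface, if the arm or the gripper's body presses on something with over 40 N, if the wrist force passes 120 N, or if a joint passes its speed limit or range.

ROBOT

A 7-joint arm with a two-finger parallel gripper is mounted at the origin on the work surface. World frame = base frame: x ahead of the robot, y to its left, z up, the work surface at z = 0. Lengths are in m, angles in rad, forces in N, time in s.
With the tool pointing down it reaches from about 0.4 to 0.85 m from the base axis. Payload 10.4 kg.
Tool frame: the origin (TCP) lies midway between the tips of the shut fingers; the grasp point (between the pads) lies 19 mm behind it (manip.tcp_to_grasp is the distance from the TCP to the grasp point, in m); z points along the fingers, y is the line along which they close (so a half turn about z gives the same grasp; the last joint's range is limited). The gripper opens to 85 mm and grips with 20 to 120 N. Pads are 22 mm wide; open, the fingers measure 114 mm over their backs; the gripper's body (76 mm by 85 mm) begins 54 mm behind the grasp point. The pads swing forward as they close: fully open they stand 13 mm farther back than shut.
Start: joints at [-1.267, 0.332, -0.065, 1.46, 0.022, 1.35, -0.088], TCP at [0.201, 0.592, 0.231] pointing down, gripper open.
Joint ranges: [-2.6, 2.6], [-0.5, 2.12], [-1.47, 1.34], [0.16, 2.42], [-1.27, 4.41], [0.06, 2.06], [-2.6, 2.6]. Speed limits (rad/s): [2.22, 2.22, 2.79, 2.79, 3.14, 3.14, 3.14].

INTERFACE

Orientations are given as a unit quaternion [w, x, y, z].
In Python, from bench import manip, optics gives the robot as it stands.
- The arm moves only by the tool send_rows, never from a script. Its arguments are lists of equal length, an entry for each row: "xyz": the shift along the tool's x, y, z in cm, a list of three; "delta_rot": the turn, a rotation vector about the tool's x, y, z in units of 5 degrees (1.0 is 5 degrees), a list of three; "fingers": the opening in per cent of the stroke, from 0 (shut) to 100 (fully open). In form: {"xyz": [[dx, dy, dz], ...], "delta_rot": [[rx, ry, rz], ...], "fingers": [fingers, ...]}. A call has 1 to 20 rows; each row shifts and turns the commanded pose from where the row before left it, along the tool's axes as they then stand; what a row does not reach is not made up. A row lasts 1/12 s, in which the tool goes at most 41.7 mm and 7.16 degrees, less where a joint would pass 70% of its speed; a pose out of reach is approached as far as the arm can. A call is refused whole if a number of a shift passes 4.17 or a number of a turn 1, either way. A call with a gripper value outside its range is refused whole. The fingers move at their own pace and stop on an object; the grip force is fixed at half the most. Time passes only in rows, so rows that do not move let the fingers close. It gives the time, the measured TCP pose, the force, the opening and the grip force at its end, in the units of the state.
- manip.read_state(): the state, without advancing time (a new reading comes with each control period).
- optics.snapshot(name): name is "scene" or "side" or "wrist"; returns (picture, depth): 400x640x3 uint8, blue, green, red; 400x640 float32, m along the optical axis (not along the pixel's ray), 0 where there is no reading.
- optics.camera_model(name): a dict with "intrinsics" (3x3 intrinsics, pixels), "view" (4x4, takes a point from world to camera coordinates). Camera axes: x right, y up, looking along -z (the intrinsics and any distortion apply to the point x, -y, -z); pixel columns grow to the right and rows downward; lengths in m; the calibration is good to about 2 mm. A picture is of the moment at which its call begins: read the wrist's pose just before it. camera_model takes no time and is no camera call; for the wrist camera it gives the pose at the moment of the call.
- manip.sign_off(): hands the job in; it is judged then, once.
The state is a dict: "time": time; "joint_pos": joint angles; "dq": joint speeds; "joint_efforts": joint torques, N m; "tcp_pos": TCP position; "eef_rot": TCP orientation; "force": force on the tool from outside, world axes, zero at the start; "moment": the same for the moment, N m; "width": finger opening in m; "grip_force": force on a finger pad.
Only numpy, scipy, OpenCV 4.12 (cv2) and the standard library are available. Lean on these libraries where they do the work, as an engineer would, in place of code of your own. Each camera call takes 0.05 s, during which the arm holds its last target. There are 200 camera calls.

## Working session

There is one attempt and no reset: what is moved stays moved. The work goes in short steps, Python scripts to look and compute and a tool call to move; the robot and the scene stay as the last step left them, time stands still between calls to the robot, and variables do not carry over. Pictures are saved under pics/ and viewed, at most 10 in all, crops included, and the job is handed in when it is done.

Besides the shell and the picture viewer there is one more tool, called after ">>>" as name(argument=value, ...), one argument or row to a line, values as JSON. send_rows: Moves the arm, as the interface text tells. Its arguments: {"type":"object","properties":{"xyz":{"type":"array","items":{"type":"array","items":{"type":"number"}}},"delta_rot":{"type":"array","items":{"type":"array","items":{"type":"number"}}},"fingers":{"type":"array","items":{"type":"number"}}},"required":["xyz","delta_rot","fingers"]}

```bash
mkdir -p pics; ls; cat > h.py <<'E'
import numpy as np, cv2
from bench import manip, optics
from scipy.spatial.transform import Rotation as R
def snap(n):
    cm=optics.camera_model(n); p,d=optics.snapshot(n); return p,d,np.array(cm["intrinsics"]),np.array(cm["view"])
def cloud(d,K,V):
    v,u=np.mgrid[:d.shape[0],:d.shape[1]]
    x=(u-K[0,2])/K[0,0]*d; y=(v-K[1,2])/K[1,1]*d
    P=np.stack([x,-y,-d,np.ones_like(d)],-1)
    return (P@np.linalg.inv(V).T)[...,:3]
def rot(q): return R.from_quat([q[1],q[2],q[3],q[0]])
E
python3 - <<'E'
from h import *
s=manip.read_state(); print({k:np.round(v,3) for k,v in s.items()}); print(manip.tcp_to_grasp)
for n in("scene","side"):
    p,d,K,V=snap(n); cv2.imwrite(f"pics/{n}0.png",p); np.savez(f"{n}0.npz",p=p,d=d,K=K,V=V); print(n,optics.camera_model(n).keys(),K.round(1).tolist(),np.linalg.inv(V).round(3).tolist())
E
```

```text
pics
{'time': np.float64(0.0), 'joint_pos': array([-1.267,  0.333, -0.065,  1.461,  0.022,  1.35 , -0.089]), 'dq': array([ 0.   ,  0.   ,  0.001,  0.001,  0.   , -0.002,  0.   ]), 'joint_efforts': array([-0.0000e+00, -6.2545e+01,  4.9000e-02, -3.9159e+01,  1.6000e-02,
        1.0000e-02, -0.0000e+00]), 'tcp_pos': array([0.201, 0.592, 0.231]), 'eef_rot': array([-0.   ,  0.163,  0.987, -0.001]), 'force': array([ 0.554,  0.781, -0.09 ]), 'moment': array([0.017, 0.024, 0.035]), 'grip_force': np.float64(0.0), 'width': np.float64(0.086)}
0.0187
scene dict_keys(['intrinsics', 'view']) [[520.9, 0.0, 319.2], [0.0, 520.9, 206.5], [0.0, 0.0, 1.0]] [[-0.279, -0.802, 0.528, 1.212], [0.96, -0.225, 0.166, 0.186], [-0.014, 0.553, 0.833, 1.007], [0.0, 0.0, 0.0, 1.0]]
side dict_keys(['intrinsics', 'view']) [[460.0, 0.0, 325.8], [0.0, 460.0, 194.8], [0.0, 0.0, 1.0]] [[0.933, 0.204, -0.296, 0.386], [-0.359, 0.579, -0.732, -0.615], [0.022, 0.79, 0.613, 0.587], [0.0, 0.0, 0.0, 1.0]]
```

View pics/scene0.png

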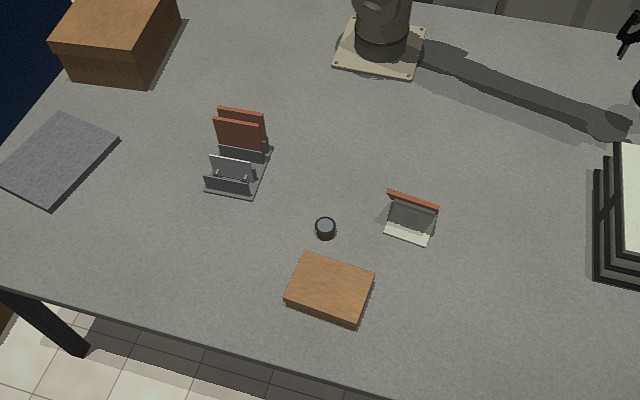

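View pics/side0.png

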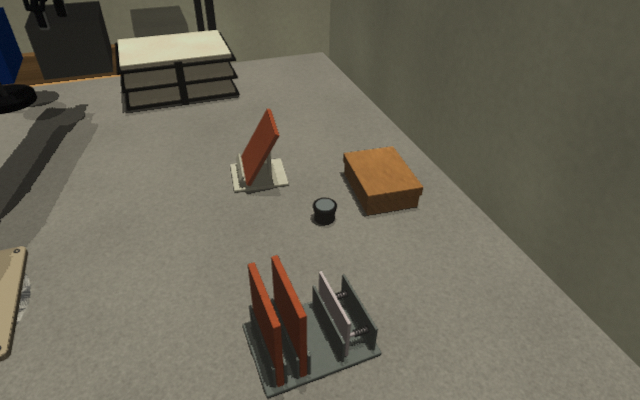

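The scene view shows the rack at about (238,165), the stand with the tile at (412,212), the loupe at (325,228) and the carton at (330,288). In the side view, the leaning tile is at (262,150) with its top edge away from the robot. The stored tiles are at (265,320) and (290,315), and the keeper is at (335,305).

```bash
python3 - <<'E'
from h import *
for n in("scene","side"):
    z=np.load(n+"0.npz"); p,d=z["p"],z["d"]; C=cloud(d,z["K"],z["V"])
    hsv=cv2.cvtColor(p,cv2.COLOR_BGR2HSV)
    red=((hsv[...,0]<9)&(hsv[...,1]>130)&(hsv[...,2]>50)&(d>0)).astype(np.uint8)
    nl,l,st,ce=cv2.connectedComponentsWithStats(red)
    for i in range(1,nl):
        if st[i,4]<60: continue
        P=C[l==i]; P=P[(P[:,2]>-.01)&(P[:,2]<.3)]
        if len(P)<50: continue
        c=np.median(P,0); Q=P[np.linalg.norm(P-c,axis=1)<.11]
        for _ in range(4):
            c=Q.mean(0); w=np.linalg.svd(Q-c,full_matrices=False)[2]; Q=Q[abs((Q-c)@w[2])<.004]
        print(n,st[i],"c",c.round(4),"n",w[2].round(3),"len",len(Q),"min",Q.min(0).round(3),"max",Q.max(0).round(3))
    # table check
    print(n,"table z",np.median(C[250:290,150:200,2]) if n=="side" else np.median(C[230:260,120:200,2]))
    if n=="side":
        for (u,v) in [(274,114),(262,112),(240,180),(322,276),(350,335),(343,280),(375,325),(248,268),(273,260),(305,318)]: print((u,v),C[v-1:v+2,u-1:u+2].reshape(-1,3).round(3)[[4]].tolist())
E
```

```text
scene [387 189  32  14  77] c [0.588  0.168  0.1358] n [ 0.546 -0.077  0.834] len 76 min [0.582 0.135 0.132] max [0.596 0.2   0.14 ]
scene table z 0.0010940278880972043
side [242 109  36  76 793] c [0.5562 0.181  0.0878] n [-0.859  0.094  0.503] len 742 min [0.519 0.133 0.028] max [0.593 0.239 0.139]
side [272 256  35 121 925] c [ 0.4868 -0.2502  0.1065] n [ 0.998  0.059 -0.011] len 756 min [ 0.483 -0.291  0.013] max [ 0.493 -0.182  0.14 ]
side [249 263  35 123 841] c [ 0.4547 -0.2594  0.1087] n [ 0.998  0.062 -0.01 ] len 634 min [ 0.45  -0.293  0.016] max [ 0.461 -0.186  0.141]
side table z 0.0005379293948317154
(274, 114) [[0.665, 0.461, 0.0]]
(262, 112) [[0.637, 0.478, 0.003]]
(240, 180) [[0.507, 0.159, 0.027]]
(322, 276) [[0.554, -0.194, 0.086]]
(350, 335) [[0.568, -0.269, 0.038]]
(343, 280) [[0.593, -0.182, 0.05]]
(375, 325) [[0.6, -0.28, 0.059]]
(248, 268) [[0.45, -0.187, 0.133]]
(273, 260) [[0.484, -0.189, 0.138]]
(305, 318) [[0.495, -0.289, 0.134]]
```

```bash
python3 - <<'E'
import cv2,numpy as np
a=cv2.imread("pics/side0.png"); b=cv2.imread("pics/scene0.png")
A=cv2.resize(a[240:400,230:390],(400,400),interpolation=2); A2=cv2.resize(a[100:200,220:300],(400,500))
B=cv2.resize(b[100:210,190:290],(400,440)); B2=cv2.resize(b[180:255,375:445],(373,400))
o=np.zeros((600,800,3),np.uint8)
o[:300,:400]=cv2.resize(a[240:390,230:390],(400,300),interpolation=2)[:300]
o[:300,400:]=cv2.resize(a[100:200,220:353],(400,300),interpolation=2)
o[300:,:400]=cv2.resize(b[100:205,185:325],(400,300),interpolation=2)
o[300:,400:]=cv2.resize(b[175:250,360:460],(400,300),interpolation=2)
cv2.imwrite("pics/crop.png",o)
E
```

```text
(no output)
```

View pics/crop.png

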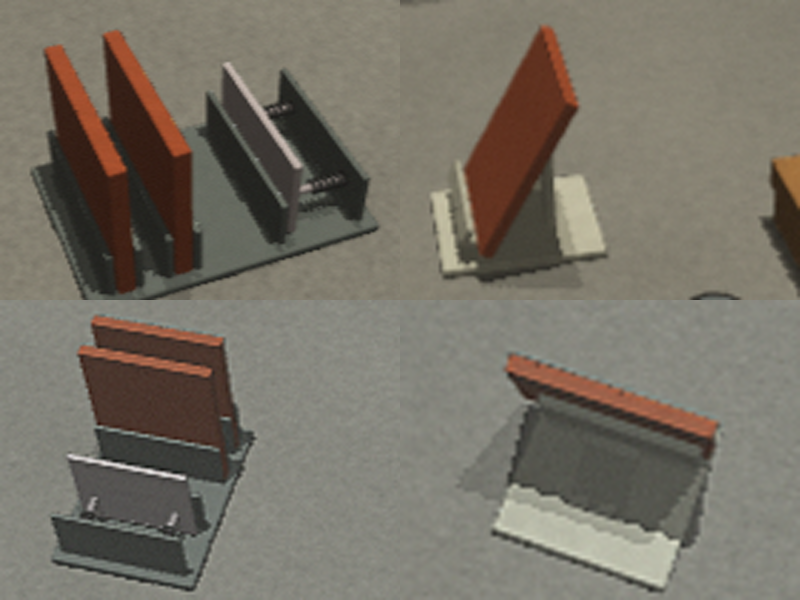

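The crops confirm the layout. The keeper is the light plate, sitting just beyond the low fence, and the leaning tile's top edge faces +x in world coordinates. Next I'll fix the tile's y-centre by casting rays to its edges, then plan the first move.

```bash
cat >> h.py <<'E'
def ray(u,v,K,V):
    M=np.linalg.inv(V); dr=M[:3,:3]@np.array([(u-K[0,2])/K[0,0],-(v-K[1,2])/K[1,1],-1]); return M[:3,3],dr
def onplane(u,v,K,V,n,c):
    o,dr=ray(u,v,K,V); return o+dr*((np.array(c)-o)@n)/(dr@np.array(n))
def frame(y,z):
    z=np.array(z)/np.linalg.norm(z); y=np.array(y,float); y-=z*(y@z); y/=np.linalg.norm(y); return np.stack([np.cross(y,z),y,z],1)
def plan(p,Rm=None):
    "shift in tool axes (cm) and turn (5deg units) from the present measured pose"
    s=manip.read_state(); R0=rot(s["eef_rot"]).as_matrix()
    sh=R0.T@(np.array(p)-s["tcp_pos"])*100
    tr=R.from_matrix(R0.T@Rm).as_rotvec()/np.radians(5) if Rm is not None else np.zeros(3)
    print("shift cm",sh.round(3),"turn(5deg)",tr.round(3)); return sh,tr
E
python3 - <<'E'
from h import *
z=np.load("side0.npz"); p,K,V,d=z["p"],z["K"],z["V"],z["d"]
hsv=cv2.cvtColor(p,cv2.COLOR_BGR2HSV); red=((hsv[...,0]<9)&(hsv[...,1]>130)&(hsv[...,2]>50)).astype(np.uint8)
for box in ((230,100,60,100),(240,250,80,150)):
    m=np.zeros_like(red); x,y,w,h=box; m[y:y+h,x:x+w]=red[y:y+h,x:x+w]
    for c in cv2.findContours(m,0,2)[0]:
        if cv2.contourArea(c)>200: print("side",cv2.approxPolyDP(c,3,True).reshape(-1,2).tolist())
z2=np.load("scene0.npz"); p2,K2,V2=z2["p"],z2["K"],z2["V"]
hsv=cv2.cvtColor(p2,cv2.COLOR_BGR2HSV); r2=((hsv[...,0]<12)&(hsv[...,1]>110)&(hsv[...,2]>40)).astype(np.uint8)
for box in ((380,180,65,60),(205,100,70,70)):
    m=np.zeros_like(r2); x,y,w,h=box; m[y:y+h,x:x+w]=r2[y:y+h,x:x+w]
    for c in cv2.findContours(m,0,2)[0]:
        if cv2.contourArea(c)>60:
            a=cv2.approxPolyDP(c,2,True).reshape(-1,2); print("scene",a.tolist())
            zz=.136 if box[0]==380 else .138
            for u,v in a: print("   z=%.3f"%zz,onplane(u,v,K2,V2,[0,0,1],[0,0,zz]).round(4))
Rg=frame([.859,-.094,-.503],[-.497,.054,-.866]); top=np.array([.5895,.182,.1358])
plan(top-Rg[:,2]*.12,Rg)
E
```

```text
side [[269, 109], [242, 157], [246, 160], [243, 163], [247, 164], [244, 168], [249, 184], [253, 171], [259, 168], [248, 161], [253, 158], [261, 165], [258, 158], [266, 157], [272, 144], [268, 141], [274, 142], [270, 137], [277, 132]]
side [[251, 263], [250, 278], [255, 283], [251, 289], [257, 288], [259, 293], [255, 294], [260, 298], [256, 298], [263, 303], [258, 308], [253, 303], [259, 320], [267, 314], [260, 325], [266, 321], [265, 326], [272, 329], [271, 338], [277, 340], [273, 345], [270, 342], [270, 346], [265, 338], [269, 338], [265, 336], [267, 331], [263, 335], [270, 352], [272, 345], [276, 348], [275, 354], [271, 354], [280, 385], [282, 363], [275, 354], [281, 348], [280, 326], [276, 314], [271, 315], [274, 309], [268, 309], [272, 313], [268, 317], [265, 309], [273, 306], [262, 301], [263, 294], [270, 301], [263, 293], [263, 285], [253, 280], [253, 273], [261, 281]]
side [[273, 256], [273, 268], [279, 276], [276, 278], [284, 280], [274, 284], [278, 288], [274, 292], [276, 295], [279, 285], [283, 289], [277, 292], [280, 297], [275, 300], [281, 312], [287, 310], [281, 314], [2
[... 541 characters left out ...]
36 [0.5816 0.1344 0.136 ]
   z=0.136 [0.5908 0.1384 0.136 ]
   z=0.136 [0.6028 0.2405 0.136 ]
   z=0.136 [0.5975 0.2416 0.136 ]
scene [[213, 116], [215, 119], [258, 126], [257, 123], [220, 117], [218, 111], [219, 116]]
   z=0.138 [ 0.4895 -0.2884  0.138 ]
   z=0.138 [ 0.4969 -0.2805  0.138 ]
   z=0.138 [ 0.4909 -0.1792  0.138 ]
   z=0.138 [ 0.483  -0.1844  0.138 ]
   z=0.138 [ 0.4882 -0.2719  0.138 ]
   z=0.138 [ 0.472  -0.2834  0.138 ]
   z=0.138 [ 0.4859 -0.2752  0.138 ]
scene [[217, 107], [262, 115], [257, 112]]
   z=0.138 [ 0.4609 -0.2904  0.138 ]
   z=0.138 [ 0.457  -0.1818  0.138 ]
   z=0.138 [ 0.4512 -0.196   0.138 ]
shift cm [-55.842 -25.008  -0.878] turn(5deg) [ 5.039  4.059 15.121]
```

>>> send_rows(
  xyz=[
    [-1.5,-0.7,0],
    [-3,-1.35,-0.05],
    [-3,-1.35,-0.05],
    [-3,-1.35,-0.05],
    [-3,-1.35,-0.05],
    [-3,-1.35,-0.05],
    [-3,-1.35,-0.05],
    [-3,-1.35,-0.05],
    [-3,-1.35,-0.05],
    [-3,-1.35,-0.05],
    [-3,-1.35,-0.05],
    [-3,-1.35,-0.05],
    [-3,-1.35,-0.05],
    [-3,-1.35,-0.05],
    [-3,-1.35,-0.05],
    [-3,-1.35,-0.05],
    [-3,-1.35,-0.05],
    [-3,-1.35,-0.05],
    [-2.2,-1.0,0],
    [-1,-0.5,0],
  ],
  delta_rot=[
    [0,0,0],
    [0,0,0],
    [0,0,0],
    [0,0,0],
    [0,0,0],
    [0,0,0],
    [0,0,0],
    [0,0,0],
    [0,0,0],
    [0,0,0],
    [0,0,0],
    [0,0,0],
    [0,0,0],
    [0,0,0],
    [0,0,0],
    [0,0,0],
    [0,0,0],
    [0,0,0],
    [0,0,0],
    [0,0,0],
  ],
  fingers=[100,100,100,100,100,100,100,100,100,100,100,100,100,100,100,100,100,100,100,100],
)

```text
time: 1.77
tcp_pos: [0.6493, 0.171, 0.239]
eef_rot: [0.0, 0.165, 0.986, -0.001]
force: [0.1, -0.8, 0.9]
width: 0.0852
grip_force: 0.0
```

>>> send_rows(
  xyz=[
    [0,0,0],
    [0,0,0],
    [0,0,0],
    [0,0,0],
    [0,0,0],
    [0,0,0],
    [0,0,0],
    [0,0,0],
    [0,0,0],
    [0,0,0],
    [0,0,0],
    [0,0,0],
    [0,0,0],
    [0,0,0],
    [0,0,0],
    [0,0,0],
    [0,0,0],
    [0,0,0],
    [0,0,0],
    [0,0,0],
  ],
  delta_rot=[
    [0.25,0.2,0.76],
    [0.25,0.2,0.76],
    [0.25,0.2,0.76],
    [0.25,0.2,0.76],
    [0.25,0.2,0.76],
    [0.25,0.2,0.76],
    [0.25,0.2,0.76],
    [0.25,0.2,0.76],
    [0.25,0.2,0.76],
    [0.25,0.2,0.76],
    [0.25,0.2,0.76],
    [0.25,0.2,0.76],
    [0.25,0.2,0.76],
    [0.25,0.2,0.76],
    [0.25,0.2,0.76],
    [0.25,0.2,0.76],
    [0.25,0.2,0.76],
    [0.25,0.2,0.76],
    [0.25,0.2,0.76],
    [0.25,0.2,0.76],
  ],
  fingers=[100,100,100,100,100,100,100,100,100,100,100,100,100,100,100,100,100,100,100,100],
)

```text
time: 3.43
tcp_pos: [0.647, 0.1759, 0.2392]
eef_rot: [-0.191, 0.722, 0.642, -0.172]
force: [0.5, 0.5, -0.3]
width: 0.0853
grip_force: 0.0
```

```bash
python3 - <<'E'
from h import *
s=manip.read_state(); print(s["time"],s["tcp_pos"].round(4) if hasattr(s["tcp_pos"],"round") else s["tcp_pos"],np.round(s["joint_pos"],2)); print(rot(s["eef_rot"]).as_matrix().round(3))
p,d,K,V=snap("wrist"); cv2.imwrite("pics/w1.png",p); np.savez("w1.npz",p=p,d=d,K=K,V=V)
C=cloud(d,K,V); hsv=cv2.cvtColor(p,cv2.COLOR_BGR2HSV); red=((hsv[...,0]<12)&(hsv[...,1]>110)&(d>0)&(C[...,2]>.015)&(C[...,2]<.2))
P=C[red]; print(len(P)); Q=P
for _ in range(6):
    c=np.median(Q,0) if _==0 else Q.mean(0); w=np.linalg.svd(Q-c,full_matrices=False)[2]; Q=Q[abs((Q-c)@w[2])<.004]
print(c.round(4),w[2].round(4),len(Q),Q.min(0).round(3),Q.max(0).round(3))
Rg=frame([.859,-.098,-.503],[-.497,.057,-.866]); top=np.array([.592,.188,.1358]); plan(top-Rg[:,2]*.12,Rg)
E
```

```text
3.4333 [0.647  0.1759 0.2392] [-0.41  0.89  0.42  0.76 -0.45  2.05 -0.27]
[[ 0.116  0.862 -0.494]
 [ 0.993 -0.102  0.055]
 [-0.003 -0.497 -0.868]]
1072
[0.5918 0.1962 0.1341] [ 0.5492 -0.0576  0.8337] 708 [0.584 0.15  0.13 ] [0.599 0.243 0.137]
shift cm [ 0.717  0.254 -0.296] turn(5deg) [ 0.018  0.008 -0.132]
```

View pics/w1.png

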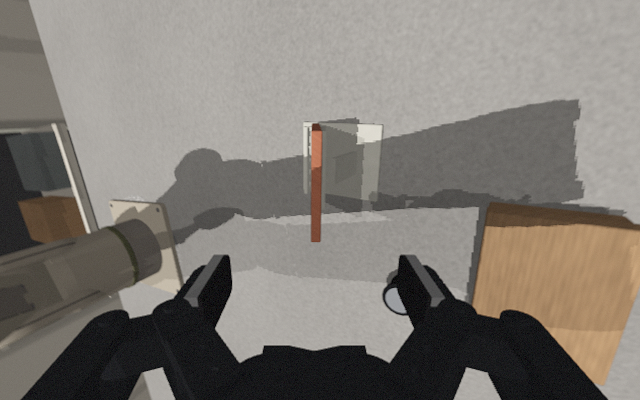

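The wrist view shows the tile edge-on, its top edge running from about (317,124) to (316,241), midway between the fingers. The loupe (400,297) and the carton are well clear.

```bash
python3 - <<'E'
from h import *
z=np.load("w1.npz"); p,d,K,V=[z[k] for k in "pdKV"]
hsv=cv2.cvtColor(p,cv2.COLOR_BGR2HSV); red=((hsv[...,0]<12)&(hsv[...,1]>110)).astype(np.uint8); red[:,:300]=0; red[:,332:]=0; red[260:]=0
c=max(cv2.findContours(red,0,2)[0],key=cv2.contourArea); r=cv2.minAreaRect(c); b=cv2.boxPoints(r); print(r)
q=np.array([onplane(u,v,K,V,[0,0,1],[0,0,.134]) for u,v in b]); print(q.round(4), q.mean(0).round(4))
Rg=frame([.859,-.098,-.503],[-.497,.057,-.866]); top=q.mean(0)
for k in(.05,-.04): plan(top-Rg[:,2]*k,Rg)
E
```

```text
((315.9789733886719, 182.51361083984375), (9.554634094238281, 117.0720443725586), 0.795723557472229)
[[0.5779 0.1339 0.134 ]
 [0.5937 0.2482 0.134 ]
 [0.6033 0.2472 0.134 ]
 [0.5892 0.1351 0.134 ]] [0.5911 0.1911 0.134 ]
shift cm [1.019 0.218 6.924] turn(5deg) [ 0.018  0.008 -0.132]
shift cm [ 1.025  0.204 15.924] turn(5deg) [ 0.018  0.008 -0.132]
```

>>> send_rows(
  xyz=[
    [0.15,0.03,1.2],
    [0.15,0.03,1.2],
    [0.15,0.04,1.2],
    [0.15,0.04,1.2],
    [0.15,0.03,1.2],
    [0.15,0.03,1.2],
    [0,0,1],
    [0,0,0.8],
    [0,0,0],
  ],
  delta_rot=[
    [0,0,0],
    [0,0,0],
    [0,0,0],
    [0,0,0],
    [0,0,0],
    [0,0,0],
    [0,0,0],
    [0,0,0],
    [0,0,0],
  ],
  fingers=[100,100,100,100,100,100,100,100,100],
)

```text
time: 4.23
tcp_pos: [0.6046, 0.1893, 0.1592]
eef_rot: [-0.191, 0.721, 0.644, -0.172]
force: [0.4, -0.4, 0.5]
width: 0.0856
grip_force: 0.0
```

```bash
python3 - <<'E'
from h import *
Rg=frame([.859,-.098,-.503],[-.497,.057,-.866]); top=np.array([.5911,.190,.134])
print(np.round(manip.read_state()["joint_pos"],2)); plan(top+Rg[:,2]*.04,Rg)
p,d,K,V=snap("wrist"); cv2.imwrite("pics/w2.png",p)
E
```

```text
[-0.49  0.81  0.41  1.05 -0.42  1.84 -0.24]
shift cm [-0.061  0.065  6.86 ] turn(5deg) [ 0.047  0.032 -0.   ]
```

View pics/w2.png

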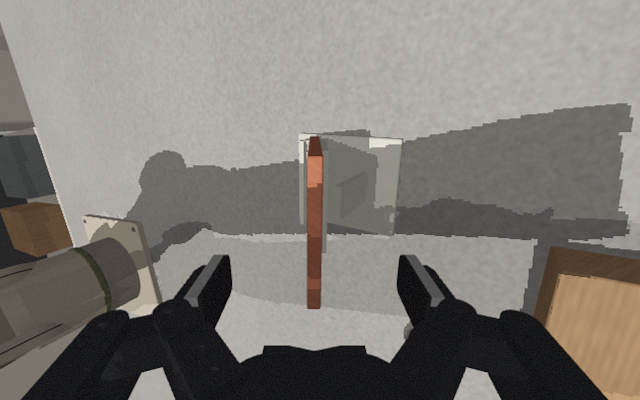

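The tile's top edge runs from (315,152) to (314,308), centred between the fingers at about columns 230 and 400. I'll go down and grip.

>>> send_rows(
  xyz=[
    [0,0.01,0.9],
    [0,0.01,0.9],
    [0,0.01,0.9],
    [0,0.01,0.9],
    [0,0.01,0.9],
    [0,0.01,0.9],
    [0,0,0.8],
    [0,0,0.5],
    [0,0,0],
    [0,0,0],
  ],
  delta_rot=[
    [0,0,0],
    [0,0,0],
    [0,0,0],
    [0,0,0],
    [0,0,0],
    [0,0,0],
    [0,0,0],
    [0,0,0],
    [0,0,0],
    [0,0,0],
  ],
  fingers=[100,100,100,100,100,100,100,100,100,80],
)

```text
time: 5.12
tcp_pos: [0.5734, 0.1922, 0.1021]
eef_rot: [-0.19, 0.722, 0.643, -0.171]
force: [0.9, 0.1, -0.1]
width: 0.0756
grip_force: 0.0
```

>>> send_rows(
  xyz=[
    [0,0,0],
    [0,0,0],
    [0,0,0],
    [0,0,0],
    [0,0,0],
    [0,0,0],
    [0,0,0],
    [0,0,0],
    [0,0,0],
    [0,0,0],
  ],
  delta_rot=[
    [0,0,0],
    [0,0,0],
    [0,0,0],
    [0,0,0],
    [0,0,0],
    [0,0,0],
    [0,0,0],
    [0,0,0],
    [0,0,0],
    [0,0,0],
  ],
  fingers=[70,60,50,40,30,20,10,0,0,0],
)

```text
time: 5.95
tcp_pos: [0.5727, 0.1923, 0.1027]
eef_rot: [-0.191, 0.721, 0.643, -0.172]
force: [-4.5, -0.4, 5.5]
width: 0.0093
grip_force: 58.5
```

>>> send_rows(
  xyz=[
    [0,0,-0.4],
    [0,0,-0.6],
    [0,0,-1],
    [0,0,-1],
    [0,0,-1],
    [0,0,-1],
    [0,-0.5,-0.9],
    [0,-0.7,-1.3],
    [0,-0.7,-1.3],
    [0,-0.7,-1.3],
    [0,-0.7,-1.3],
    [0,-0.7,-1.3],
    [0,-0.7,-1.3],
    [0,-0.7,-1.3],
    [0,-0.5,-0.9],
    [0,0,0],
  ],
  delta_rot=[
    [0,0,0],
    [0,0,0],
    [0,0,0],
    [0,0,0],
    [0,0,0],
    [0,0,0],
    [0,0,0],
    [0,0,0],
    [0,0,0],
    [0,0,0],
    [0,0,0],
    [0,0,0],
    [0,0,0],
    [0,0,0],
    [0,0,0],
    [0,0,0],
  ],
  fingers=[0,0,0,0,0,0,0,0,0,0,0,0,0,0,0,0],
)

```text
time: 7.28
tcp_pos: [0.6013, 0.1894, 0.2723]
eef_rot: [-0.189, 0.722, 0.644, -0.169]
force: [0.4, 0.5, -3.0]
width: 0.0098
grip_force: 59.0
```

```bash
python3 - <<'E'
from h import *
s=manip.read_state(); print({k:np.round(s[k],3) for k in("time","tcp_pos","joint_pos","force","moment","width","grip_force")})
p,d,K,V=snap("side"); C=cloud(d,K,V); cv2.imwrite("pics/s1.png",p)
hsv=cv2.cvtColor(p,cv2.COLOR_BGR2HSV); red=((hsv[...,0]<9)&(hsv[...,1]>130)&(hsv[...,2]>50)&(d>0)&(C[...,1]>0))
P=C[red]; Q=P[np.linalg.norm(P-np.median(P,0),axis=1)<.12]
for _ in range(5):
    c=Q.mean(0); w=np.linalg.svd(Q-c,full_matrices=False)[2]; Q=Q[abs((Q-c)@w[2])<.004]
print("tile",c.round(4),w.round(3),len(Q)); R0=rot(s["eef_rot"]).as_matrix(); print("in tool",(R0.T@w[2]).round(3),(R0.T@(c-s["tcp_pos"])).round(4))
Rr=frame([.998,.06,0],[0,0,-1]); plan(s["tcp_pos"],Rr)
E
```

```text
{'time': np.float64(7.283), 'tcp_pos': array([0.601, 0.189, 0.272]), 'joint_pos': array([-0.477,  0.748,  0.418,  0.915, -0.421,  2.02 , -0.292]), 'force': array([ 0.431,  0.462, -2.985]), 'moment': array([-0.127, -0.877,  0.009]), 'width': np.float64(0.01), 'grip_force': np.float64(59.048)}
tile [0.5787 0.1719 0.2467] [[-0.365  0.578 -0.73 ]
 [ 0.349  0.812  0.469]
 [ 0.863 -0.084 -0.498]] 654
in tool [0.015 1.    0.008] [-0.02   -0.0053  0.0324]
shift cm [ 0.007 -0.065 -0.152] turn(5deg) [-5.887 -0.499 -1.957]
```

View pics/s1.png

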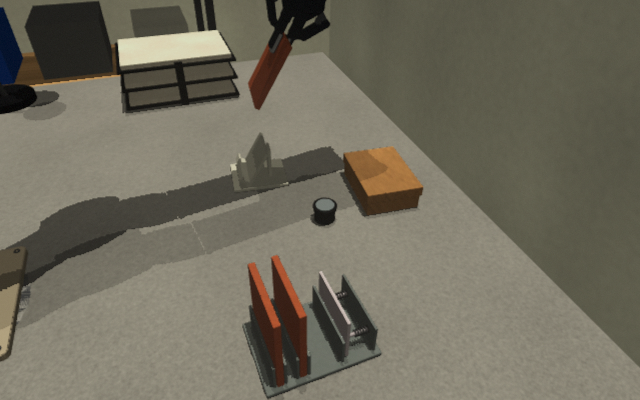

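The tile is gripped squarely, at about (270,75), and everything else is undisturbed. Next I'll turn it upright and carry it to above the rack.

>>> send_rows(
  xyz=[
    [0,0,0],
    [0,0,0],
    [0,0,0],
    [0,0,0],
    [0,0,0],
    [0,0,0],
    [0,0,0],
    [0,0,0],
    [0,0,0],
    [0,0,0],
    [0,0,0],
  ],
  delta_rot=[
    [-0.59,-0.05,-0.2],
    [-0.59,-0.05,-0.2],
    [-0.59,-0.05,-0.2],
    [-0.59,-0.05,-0.2],
    [-0.59,-0.05,-0.2],
    [-0.59,-0.05,-0.2],
    [-0.59,-0.05,-0.2],
    [-0.59,-0.05,-0.2],
    [-0.59,-0.05,-0.2],
    [-0.59,-0.05,-0.2],
    [0,0,0],
  ],
  fingers=[0,0,0,0,0,0,0,0,0,0,0],
)

```text
time: 8.25
tcp_pos: [0.5993, 0.1899, 0.2692]
eef_rot: [-0.0, 0.683, 0.73, 0.0]
force: [1.2, 0.5, -2.9]
width: 0.0092
grip_force: 59.3
```

>>> send_rows(
  xyz=[
    [-1,-0.2,0],
    [-2.2,-0.45,0],
    [-2.3,-0.48,0],
    [-2.3,-0.48,0],
    [-2.3,-0.48,0],
    [-2.3,-0.48,0],
    [-2.3,-0.48,0],
    [-2.3,-0.48,0],
    [-2.3,-0.48,0],
    [-2.3,-0.48,0],
    [-2.3,-0.48,0],
    [-2.3,-0.48,0],
    [-2.3,-0.48,0],
    [-2.3,-0.48,0],
    [-2.3,-0.48,0],
    [-2.3,-0.48,0],
    [-2.3,-0.48,0],
    [-2.3,-0.48,0],
    [-1.6,-0.3,0],
    [0,0,0],
  ],
  delta_rot=[
    [0,0,0],
    [0,0,0],
    [0,0,0],
    [0,0,0],
    [0,0,0],
    [0,0,0],
    [0,0,0],
    [0,0,0],
    [0,0,0],
    [0,0,0],
    [0,0,0],
    [0,0,0],
    [0,0,0],
    [0,0,0],
    [0,0,0],
    [0,0,0],
    [0,0,0],
    [0,0,0],
    [0,0,0],
    [0,0,0],
  ],
  fingers=[0,0,0,0,0,0,0,0,0,0,0,0,0,0,0,0,0,0,0,0],
)

```text
time: 9.92
tcp_pos: [0.5387, -0.2367, 0.269]
eef_rot: [-0.001, 0.687, 0.727, -0.002]
force: [-1.4, -0.1, -2.2]
width: 0.0091
grip_force: 59.5
```

```bash
cat > look.py <<'E'
from h import *
import sys
def tile_pose(tag,zmin=.145):
    s=manip.read_state(); print({k:np.round(s[k],3) for k in("time","tcp_pos","joint_pos","force","moment","width")})
    p,d,K,V=snap("side"); C=cloud(d,K,V); cv2.imwrite(f"pics/{tag}.png",p); np.savez(tag+".npz",p=p,d=d,K=K,V=V)
    hsv=cv2.cvtColor(p,cv2.COLOR_BGR2HSV); red=((hsv[...,0]<11)&(hsv[...,1]>110)&(hsv[...,2]>40)&(d>0))
    Q=C[red&(C[...,2]>zmin)&(abs(C[...,0]-s["tcp_pos"][0])<.05)]
    for _ in range(6):
        c=Q.mean(0); w=np.linalg.svd(Q-c,full_matrices=False)[2]; Q=Q[abs((Q-c)@w[2])<.003]
    n=w[2]*np.sign(w[2][0]); print("held -x face",c.round(4),n.round(4),len(Q),Q.min(0).round(4),Q.max(0).round(4))
    R0=rot(s["eef_rot"]).as_matrix(); print("n in tool",(R0.T@n).round(4),"c in tool",(R0.T@(c-s["tcp_pos"])).round(4)); return p,d,K,V,C,n,c
E
python3 - <<'E'
from look import *
p,d,K,V,C,n,c=tile_pose("s2")
cv2.imwrite("pics/s2c.png",cv2.resize(p[100:400,180:480],(600,600)))
E
```

```text
{'time': np.float64(9.917), 'tcp_pos': array([ 0.539, -0.237,  0.269]), 'joint_pos': array([-0.222,  0.267,  0.683,  1.534, -0.167,  1.404,  0.528]), 'force': array([-1.389, -0.134, -2.216]), 'moment': array([ 0.024, -0.035, -0.017]), 'width': np.float64(0.009)}
held -x face [ 0.5346 -0.2558  0.2408] [ 0.998   0.061  -0.0134] 2940 [ 0.5299 -0.2953  0.1769] [ 0.5407 -0.1866  0.307 ]
n in tool [0.0048 0.9999 0.0091] c in tool [-0.0188 -0.005   0.0282]
```

View pics/s2c.png

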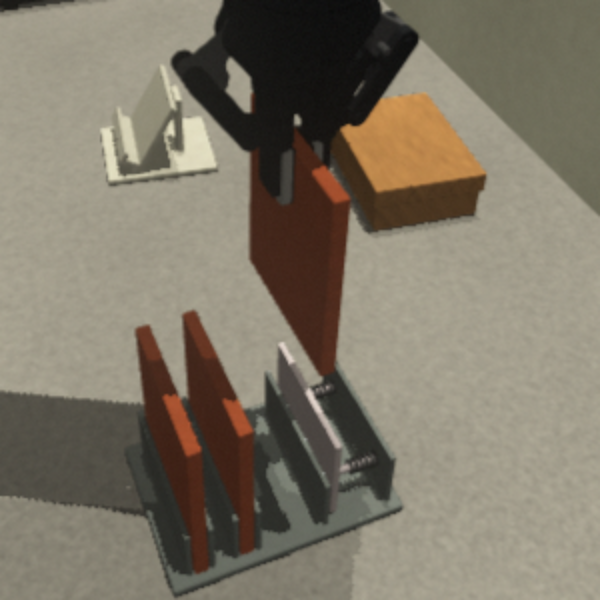

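The tile hangs upright, with its lower corners at about (250,258) and (330,375) in the crop, parallel to the stored tiles. Now I'll measure its lower edge and its lateral position against tile_b.

```bash
python3 - <<'E'
from h import *
z=np.load("s2.npz"); p,d,K,V=[z[k] for k in "pdKV"]; C=cloud(d,K,V)
hsv=cv2.cvtColor(p,cv2.COLOR_BGR2HSV); red=((hsv[...,0]<11)&(hsv[...,1]>110)&(hsv[...,2]>40)&(d>0))
n=np.array([.998,.061,-.0134]); e=np.array([-.061,.998,0])
def edges(c,name,top):
    m=red&(abs((C-c)@n)<.004)&(abs((C-c)@e)<.1); Q=C[m]; s=Q@e; zz=Q[:,2]
    f=lambda k,lo,hi,a,b,fn:[(round(float((lo+hi)/2),3),round(float(fn(b[(a>lo)&(a<hi)])),4)) for lo,hi in [(lo+i*(hi-lo)/k,lo+(i+1)*(hi-lo)/k) for i in range(k)] if ((a>lo)&(a<hi)).sum()>5] if 0 else None
    for fn,nm in((lambda x:np.percentile(x,1),"min"),(lambda x:np.percentile(x,99),"max")):
        print(name,nm,"z by s:",[(round(a,3),round(float(fn(zz[(s>a)&(s<a+.015)])),4)) for a in np.arange(s.min(),s.max(),.015) if ((s>a)&(s<a+.015)).sum()>8])
        print(name,nm,"s by z:",[(round(a,3),round(float(fn(s[(zz>a)&(zz<a+.02)])),4)) for a in np.arange(zz.min(),zz.max(),.02) if ((zz>a)&(zz<a+.02)).sum()>8])
edges(np.array([.5346,-.2558,.2408]),"held",0)
edges(np.array([.4868,-.2502,.1065]),"b",0)
# keeper & fence in rack-ish coordinate r=n.P
o=np.array([.556,-.2305]); nx=n[:2]/np.linalg.norm(n[:2]); r=(C[...,:2]-o)@nx; q=(C[...,:2]-o)@e[:2]
for zl,zh,nm in((.081,.088,"keeper top"),(.050,.055,"fence/endwall top")):
    m=(C[...,2]>zl)&(C[...,2]<zh)&(abs(r)<.055)&(abs(q)<.045); print(nm,np.histogram(r[m],np.arange(-.02,.06,.004)))
m=(C[...,2]>.06)&(C[...,2]<.08)&(abs(r)<.02); print("keeper s range",np.percentile(q[m],[1,99]),"r",np.percentile(r[m],[5,50,95]))
m=(C[...,2]>.02)&(C[...,2]<.05)&(abs(r+.01)<.012)&(abs(q)<.05); print("fence r",np.percentile(r[m],[5,50,95]),m.sum())
E
```

```text
held min z by s: [(np.float64(-0.328), 0.1804), (np.float64(-0.313), 0.1815), (np.float64(-0.298), 0.1814), (np.float64(-0.283), 0.181), (np.float64(-0.268), 0.1808), (np.float64(-0.253), 0.1806), (np.float64(-0.238), 0.0079), (np.float64(-0.223), 0.0086)]
held min s by z: [(np.float64(0.007), -0.2377), (np.float64(0.167), -0.326), (np.float64(0.187), -0.326), (np.float64(0.207), -0.3263), (np.float64(0.227), -0.3267), (np.float64(0.247), -0.3269), (np.float64(0.267), -0.327), (np.float64(0.287), -0.3269)]
held max z by s: [(np.float64(-0.328), 0.3059), (np.float64(-0.313), 0.3064), (np.float64(-0.298), 0.3064), (np.float64(-0.283), 0.3063), (np.float64(-0.268), 0.2564), (np.float64(-0.253), 0.2529), (np.float64(-0.238), 0.2698), (np.float64(-0.223), 0.3059)]
held max s by z: [(np.float64(0.007), -0.213), (np.float64(0.167), -0.2242), (np.float64(0.187), -0.2233), (np.float64(0.207), -0.2232), (np.float64(0.227), -0.2231), (np.float64(0.247), -0.2231), (np.float64(0.267), -0.2265), (np.float64(0.287), -0.2213)]
b min z by s: [(np.float64(-0.32), 0.0126), (np.float64(-0.305), 0.0508),
[... 923 characters left out ...]
  0,   0,   0,   0,   0,   0,   0,
         0,   0,   0,   0,   0,   0]), array([-0.02 , -0.016, -0.012, -0.008, -0.004,  0.   ,  0.004,  0.008,
        0.012,  0.016,  0.02 ,  0.024,  0.028,  0.032,  0.036,  0.04 ,
        0.044,  0.048,  0.052,  0.056]))
fence/endwall top (array([  0,   0, 121,  50,  65,   0,   0,   0,   0,   0,   0,   0,   0,
         0,  63,   0,   0,   0,   0]), array([-0.02 , -0.016, -0.012, -0.008, -0.004,  0.   ,  0.004,  0.008,
        0.012,  0.016,  0.02 ,  0.024,  0.028,  0.032,  0.036,  0.04 ,
        0.044,  0.048,  0.052,  0.056]))
keeper s range [-0.05196565  0.89809362] r [-0.01593251 -0.00213167  0.01674788]
fence r [-0.01127246 -0.00988312 -0.0015877 ] 506
```

The tile is square with tile_b. It needs +7 mm across the row (tool x). Its lower edge is about 94 mm below the TCP. I'll lower it until the edge is just above the fence.

>>> send_rows(
  xyz=[
    [0.1,0,0.5],
    [0.1,0,1],
    [0.1,0,1],
    [0.1,0,1],
    [0.1,0,1],
    [0.1,0,1],
    [0.1,0,1],
    [0,0,1],
    [0,0,1],
    [0,0,1],
    [0,0,1],
    [0,0,0.7],
    [0,0,0.3],
    [0,0,0],
    [0,0,0],
  ],
  delta_rot=[
    [0,0,0],
    [0,0,0],
    [0,0,0],
    [0,0,0],
    [0,0,0],
    [0,0,0],
    [0,0,0],
    [0,0,0],
    [0,0,0],
    [0,0,0],
    [0,0,0],
    [0,0,0],
    [0,0,0],
    [0,0,0],
    [0,0,0],
  ],
  fingers=[0,0,0,0,0,0,0,0,0,0,0,0,0,0,0],
)

```text
time: 11.22
tcp_pos: [0.5406, -0.2244, 0.1546]
eef_rot: [-0.0, 0.684, 0.729, -0.0]
force: [-0.2, 0.0, -3.0]
width: 0.0094
grip_force: 59.4
```

```bash
python3 - <<'E'
from look import *
p,d,K,V,C,n,c=tile_pose("s3",.07)
cv2.imwrite("pics/s3c.png",cv2.resize(p[150:400,200:450],(600,600)))
nx=n[:2]/np.linalg.norm(n[:2]); e=np.array([-nx[1],nx[0]]); o=np.array([.555,-.2305])
rr=(C[...,:2]-o)@nx; q=(C[...,:2]-o)@e
hsv=cv2.cvtColor(p,cv2.COLOR_BGR2HSV); red=((hsv[...,0]<11)&(hsv[...,1]>110)&(hsv[...,2]>40)&(d>0))
m=red&(abs(rr+.022)<.008)&(abs(q)<.07)&(C[...,2]>.04)
for zl in np.arange(.05,.19,.02):
    k=m&(C[...,2]>zl)&(C[...,2]<zl+.02)
    if k.sum()>10: print("z",round(zl,2),"face r",np.percentile(rr[k],[10,50,90]).round(4),"q",np.percentile(q[k],[1,99]).round(4))
k=m; print("z range",np.percentile(C[...,2][k],[.5,99.5]).round(4))
E
```

```text
{'time': np.float64(11.217), 'tcp_pos': array([ 0.541, -0.224,  0.155]), 'joint_pos': array([-0.214,  0.341,  0.649,  1.697, -0.22 ,  1.178,  0.555]), 'force': array([-0.244,  0.048, -3.011]), 'moment': array([-0.009,  0.018,  0.001]), 'width': np.float64(0.009)}
held -x face [ 0.5359 -0.228   0.1452] [ 0.9987  0.0424 -0.03  ] 740 [ 0.5313 -0.2808  0.0712] [ 0.5411 -0.1751  0.1936]
n in tool [-0.0211  0.9994  0.0288] c in tool [-0.0034 -0.005   0.0094]
z 0.05 face r [-0.0204 -0.0194 -0.0175] q [-0.0499  0.0518]
z 0.07 face r [-0.0205 -0.0195 -0.0184] q [-0.0503  0.0545]
z 0.09 face r [-0.0204 -0.0193 -0.0182] q [-0.0501  0.055 ]
z 0.11 face r [-0.0202 -0.0192 -0.0181] q [-0.0507  0.0512]
z 0.13 face r [-0.0198 -0.0187 -0.0176] q [-0.0507  0.0506]
z 0.15 face r [-0.0189 -0.0183 -0.0168] q [-0.0509 -0.0029]
z 0.17 face r [-0.0187 -0.0182 -0.0163] q [-0.0514  0.0543]
z 0.19 face r [-0.0181 -0.0164 -0.0144] q [-0.0496  0.0043]
z range [0.0646 0.1925]
```

View pics/s3c.png

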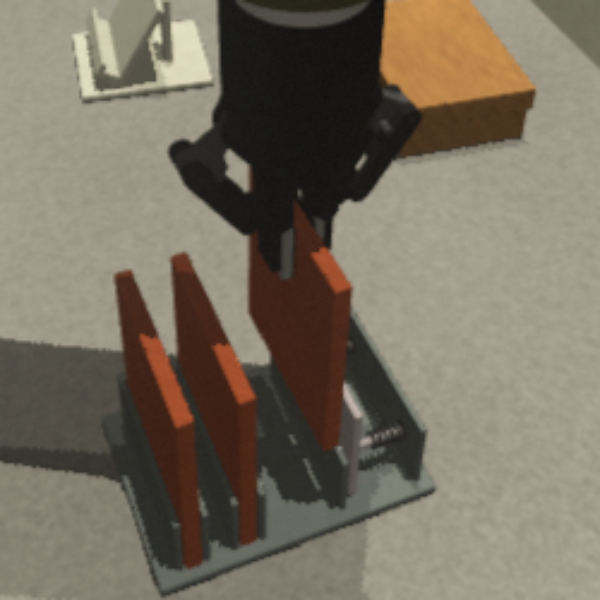

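```bash
python3 - <<'E'
from h import *
z=np.load("s3.npz"); p,d,K,V=[z[k] for k in "pdKV"]; C=cloud(d,K,V)
hsv=cv2.cvtColor(p,cv2.COLOR_BGR2HSV); red=((hsv[...,0]<11)&(hsv[...,1]>110)&(hsv[...,2]>40)&(d>0))
nx=np.array([.998,.061]);e=np.array([-.061,.998]); o=np.array([.555,-.2305]); r=(C[...,:2]-o)@nx; q=(C[...,:2]-o)@e; Z=C[...,2]
for nm,r0 in(("held",-.0195),("b",-.070)):
    m=red&(abs(r-r0)<.0035)&(abs(q)<.08)&(Z>.05)
    for zl in np.arange(.06,.18,.02):
        k=m&(Z>zl)&(Z<zl+.02)
        if k.sum()>20: print(nm,round(zl,2),np.percentile(q[k],[2,98]).round(4),k.sum())
    Q=C[m&(Z>.07)&(Z<.135)]
    for _ in range(4):
        c=Q.mean(0); w=np.linalg.svd(Q-c,full_matrices=False)[2]; Q=Q[abs((Q-c)@w[2])<.0025]
    print(nm,w[2].round(4),c.round(4),"r",((c[:2]-o)@nx).round(4))
E
```

```text
held 0.06 [-0.0495  0.0517] 248
held 0.08 [-0.0497  0.0548] 336
held 0.1 [-0.0497  0.0515] 350
held 0.12 [-0.0501  0.0508] 347
held 0.14 [-0.0502  0.0056] 227
held 0.16 [-0.0504  0.0419] 211
held [ 0.9977  0.0668 -0.0066] [ 0.5359 -0.2347  0.1033] r -0.0194
b 0.06 [-0.0549  0.0471] 238
b 0.08 [-0.0547  0.0454] 252
b 0.1 [-0.0551  0.0462] 274
b 0.12 [-0.0547  0.0466] 450
b [ 9.99e-01  4.51e-02 -3.00e-04] [ 0.4855 -0.2451  0.1034] r -0.0702
```

Lateral correction: −5 mm in tool x. The press needs +17.5 mm along tool y, so the fence-side face clears the fence by about 3 mm.

>>> send_rows(
  xyz=[
    [-0.25,0,0],
    [-0.25,0,0],
    [0,0.2,0],
    [0,0.2,0],
    [0,0.2,0],
    [0,0.15,0],
    [0,0.15,0],
    [0,0.15,0],
    [0,0.15,0],
    [0,0.15,0],
    [0,0.15,0],
    [0,0.15,0],
    [0,0.1,0],
    [0,0,0],
    [0,0,0],
    [0,0,0],
  ],
  delta_rot=[
    [0,0,0.03],
    [0,0,0.03],
    [0,0,0],
    [0,0,0],
    [0,0,0],
    [0,0,0],
    [0,0,0],
    [0,0,0],
    [0,0,0],
    [0,0,0],
    [0,0,0],
    [0,0,0],
    [0,0,0],
    [0,0,0],
    [0,0,0],
    [0,0,0],
  ],
  fingers=[0,0,0,0,0,0,0,0,0,0,0,0,0,0,0,0],
)

```text
time: 12.6
tcp_pos: [0.558, -0.2282, 0.1542]
eef_rot: [-0.001, 0.686, 0.727, -0.001]
force: [-4.3, -0.2, -2.6]
width: 0.0095
grip_force: 59.4
```

```bash
cat > chk.py <<'E'
from h import *
import sys
tag,r0,zlo=sys.argv[1],float(sys.argv[2]),float(sys.argv[3])
s=manip.read_state(); print({k:np.round(s[k],4) for k in("time","tcp_pos","eef_rot","force","moment","width")})
p,d,K,V=snap("side"); C=cloud(d,K,V); cv2.imwrite(f"pics/{tag}.png",cv2.resize(p[150:400,200:450],(600,600)))
hsv=cv2.cvtColor(p,cv2.COLOR_BGR2HSV); red=((hsv[...,0]<11)&(hsv[...,1]>110)&(hsv[...,2]>40)&(d>0))
nx=np.array([.998,.061]);e=np.array([-.061,.998]); o=np.array([.555,-.2305]); r=(C[...,:2]-o)@nx; q=(C[...,:2]-o)@e; Z=C[...,2]
m=red&(abs(r-r0)<.006)&(abs(q)<.08)&(Z>zlo)
for zl in np.arange(zlo,.19,.02):
    k=m&(Z>zl)&(Z<zl+.02)
    if k.sum()>20: print("z",round(zl,3),"face r",np.percentile(r[k],[10,50,90]).round(4),"q",np.percentile(q[k],[2,98]).round(4),k.sum())
print("z range",np.percentile(Z[m],[.5,99.5]).round(4))
k=(Z>.081)&(Z<.09)&(abs(r)<.03)&(abs(q)<.05)&~red; print("keeper top r",np.percentile(r[k],[5,50,95]).round(4),k.sum())
E
python3 chk.py s4 -.002 .055
```

```text
{'time': np.float64(12.6), 'tcp_pos': array([ 0.558 , -0.2282,  0.1542]), 'eef_rot': array([-8.000e-04,  6.862e-01,  7.274e-01, -6.000e-04]), 'force': array([-4.292, -0.161, -2.584]), 'moment': array([ 0.0037,  1.4645, -0.2212]), 'width': np.float64(0.0095)}
z 0.055 face r [-0.0037 -0.0031 -0.0014] q [-0.0545  0.0488] 191
z 0.075 face r [-0.0035 -0.003  -0.0019] q [-0.0548  0.0482] 379
z 0.095 face r [-0.0032 -0.0027 -0.0019] q [-0.055   0.0468] 394
z 0.115 face r [-0.003  -0.0024 -0.0014] q [-0.055   0.0478] 431
z 0.135 face r [-0.0028 -0.0023 -0.0003] q [-0.0554  0.0405] 288
z 0.155 face r [-0.0025 -0.002   0.0007] q [-0.0557 -0.0096] 261
z 0.175 face r [-0.0022 -0.0012  0.0029] q [-0.0556  0.0501] 391
z range [0.0644 0.1921]
keeper top r [0.011  0.0112 0.0114] 2
```

Pressing gives 4.3 N, so the keeper is back about 6–8 mm. I'll add 2 mm for fence clearance, then start down.

>>> send_rows(
  xyz=[
    [0,0.1,0],
    [0,0.1,0],
    [0,0,0],
    [0,0,0.2],
    [0,0,0.3],
    [0,0,0.3],
    [0,0,0.3],
    [0,0,0.3],
    [0,0,0.2],
    [0,0,0],
    [0,0,0],
  ],
  delta_rot=[
    [0,0,0],
    [0,0,0],
    [0,0,0],
    [0,0,0],
    [0,0,0],
    [0,0,0],
    [0,0,0],
    [0,0,0],
    [0,0,0],
    [0,0,0],
    [0,0,0],
  ],
  fingers=[0,0,0,0,0,0,0,0,0,0,0],
)

```text
time: 13.57
tcp_pos: [0.5597, -0.2287, 0.1381]
eef_rot: [-0.001, 0.686, 0.727, -0.001]
force: [-5.4, -1.6, -3.8]
width: 0.0093
grip_force: 59.5
```

```bash
python3 chk.py s5 0 .055
```

```text
{'time': np.float64(13.5667), 'tcp_pos': array([ 0.5597, -0.2287,  0.1381]), 'eef_rot': array([-7.000e-04,  6.864e-01,  7.272e-01, -9.000e-04]), 'force': array([-5.4267, -1.6357, -3.8432]), 'moment': array([-0.442 ,  1.5162, -0.2951]), 'width': np.float64(0.0093)}
z 0.055 face r [-0.0019 -0.0014 -0.0001] q [-0.0553  0.0469] 363
z 0.075 face r [-0.0016 -0.001   0.    ] q [-0.0556  0.0467] 378
z 0.095 face r [-0.0014 -0.0008  0.    ] q [-0.0556  0.0481] 404
z 0.115 face r [-0.0012 -0.0007  0.0013] q [-0.0561  0.0423] 309
z 0.135 face r [-0.001  -0.0005  0.0027] q [-0.056  -0.0092] 239
z 0.155 face r [-0.0007  0.      0.0041] q [-0.0559  0.0482] 340
z 0.175 face r [0.0004 0.0032 0.0049] q [-0.0535 -0.0019] 90
z range [0.0557 0.1764]
keeper top r [0.0117 0.0117 0.0117] 1
```

View pics/s5.png

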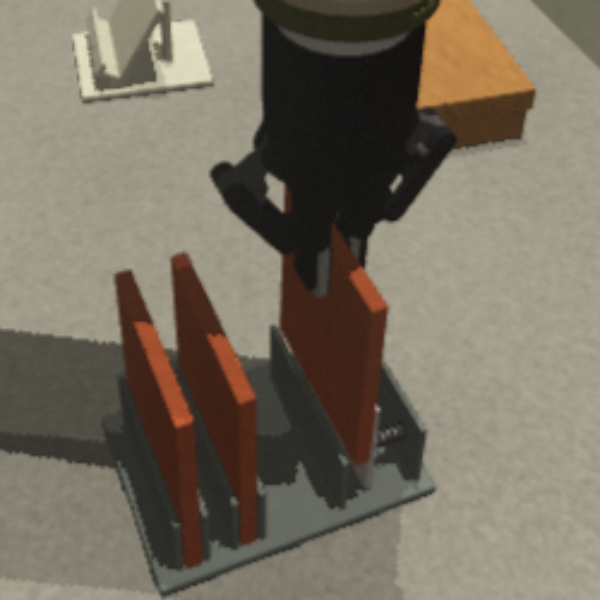

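The tile's lower edge is now behind the fence and in front of the keeper, which is pressed back (sliver at (375,450)). I'll keep going down.

>>> send_rows(
  xyz=[
    [0,0,0.2],
    [0,0,0.3],
    [0,0,0.3],
    [0,0,0.3],
    [0,0,0.3],
    [0,0,0.3],
    [0,0,0.3],
    [0,0,0.3],
    [0,0,0.3],
    [0,0,0.3],
    [0,0,0.2],
    [0,0,0.1],
    [0,0,0],
    [0,0,0],
  ],
  delta_rot=[
    [0,0,0],
    [0,0,0],
    [0,0,0],
    [0,0,0],
    [0,0,0],
    [0,0,0],
    [0,0,0],
    [0,0,0],
    [0,0,0],
    [0,0,0],
    [0,0,0],
    [0,0,0],
    [0,0,0],
    [0,0,0],
  ],
  fingers=[0,0,0,0,0,0,0,0,0,0,0,0,0,0],
)

```text
time: 14.78
tcp_pos: [0.5598, -0.2287, 0.1063]
eef_rot: [-0.0, 0.686, 0.727, -0.001]
force: [-6.0, -1.2, -1.5]
width: 0.0092
grip_force: 59.7
```

```bash
python3 chk.py s6 0 .055
```

```text
{'time': np.float64(14.7833), 'tcp_pos': array([ 0.5598, -0.2287,  0.1063]), 'eef_rot': array([-5.000e-04,  6.864e-01,  7.272e-01, -8.000e-04]), 'force': array([-6.0026, -1.1574, -1.4863]), 'moment': array([-0.4472,  1.4201, -0.3199]), 'width': np.float64(0.0092)}
z 0.055 face r [-0.0013 -0.0007  0.0003] q [-0.0556  0.0462] 362
z 0.075 face r [-0.0011 -0.0006  0.0008] q [-0.0557  0.044 ] 315
z 0.095 face r [-0.001  -0.0004  0.0027] q [-0.0561 -0.0054] 229
z 0.115 face r [-0.0007 -0.0002  0.0021] q [-0.0561  0.0473] 236
z 0.135 face r [-0.0003  0.0018  0.0051] q [-0.0558 -0.0046] 249
z range [0.0555 0.1445]
keeper top r [0.0009 0.0066 0.0123] 2
```

>>> send_rows(
  xyz=[
    [0,-0.1,0],
    [0,-0.1,0],
    [0,-0.1,0],
    [0,0,0],
    [0,0,0.1],
    [0,0,0.1],
    [0,0,0],
    [0,0,0],
  ],
  delta_rot=[
    [0,0,0],
    [0,0,0],
    [0,0,0],
    [0,0,0],
    [0,0,0],
    [0,0,0],
    [0,0,0],
    [0,0,0],
  ],
  fingers=[0,0,0,0,0,0,0,0],
)

```text
time: 15.5
tcp_pos: [0.5571, -0.2286, 0.1043]
eef_rot: [-0.0, 0.686, 0.727, -0.001]
force: [-5.2, -1.7, -0.6]
width: 0.009
grip_force: 59.8
```

>>> send_rows(
  xyz=[
    [0,0,0.1],
    [0,0,0],
    [0,0,0],
  ],
  delta_rot=[
    [0,0,0],
    [0,0,0],
    [0,0,0],
  ],
  fingers=[0,0,0],
)

```text
time: 15.75
tcp_pos: [0.5571, -0.2285, 0.1033]
eef_rot: [-0.0, 0.686, 0.727, -0.001]
force: [-4.4, -2.0, -1.2]
width: 0.0091
grip_force: 59.8
```

>>> send_rows(
  xyz=[
    [0,0,0.1],
    [0,0,0],
    [0,0,0],
  ],
  delta_rot=[
    [0,0,0],
    [0,0,0],
    [0,0,0],
  ],
  fingers=[0,0,0],
)

```text
time: 16.0
tcp_pos: [0.5571, -0.2284, 0.1023]
eef_rot: [-0.001, 0.686, 0.727, -0.001]
force: [-5.8, -0.8, -0.8]
width: 0.0096
grip_force: 59.8
```

>>> send_rows(
  xyz=[
    [0,0,0.1],
    [0,0,0],
    [0,0,0],
  ],
  delta_rot=[
    [0,0,0],
    [0,0,0],
    [0,0,0],
  ],
  fingers=[0,0,0],
)

```text
time: 16.25
tcp_pos: [0.5573, -0.2283, 0.1015]
eef_rot: [-0.0, 0.686, 0.727, -0.0]
force: [-4.8, -1.2, 0.7]
width: 0.0093
grip_force: 60.0
```

>>> send_rows(
  xyz=[
    [0,0,0.1],
    [0,0,0],
    [0,0,0],
  ],
  delta_rot=[
    [0,0,0],
    [0,0,0],
    [0,0,0],
  ],
  fingers=[0,0,0],
)

```text
time: 16.5
tcp_pos: [0.5576, -0.2282, 0.1014]
eef_rot: [-0.0, 0.686, 0.727, -0.0]
force: [-7.0, 1.3, 9.3]
width: 0.0095
grip_force: 61.4
```

```bash
python3 chk.py s7 -.004 .055
```

```text
{'time': np.float64(16.5), 'tcp_pos': array([ 0.5576, -0.2282,  0.1014]), 'eef_rot': array([-3.000e-04,  6.861e-01,  7.275e-01, -0.000e+00]), 'force': array([-6.9911,  1.3005,  9.2843]), 'moment': array([-0.097 ,  2.0527, -0.3555]), 'width': np.float64(0.0095)}
z 0.055 face r [-0.0035 -0.0029 -0.0022] q [-0.055   0.0472] 350
z 0.075 face r [-0.0033 -0.0028 -0.002 ] q [-0.0551  0.0393] 262
z 0.095 face r [-0.0033 -0.0027 -0.001 ] q [-0.0554 -0.0068] 209
z 0.115 face r [-0.0029 -0.0024 -0.0009] q [-0.0554  0.0493] 226
z 0.135 face r [-0.0025 -0.0008  0.0013] q [-0.0547 -0.0055] 139
z range [0.0556 0.1396]
keeper top r [-0.0025 -0.0024  0.0107] 5
```

The tile has touched down: fz is +9 N and its top is level with tile_b at 0.1395 m. I'll ease the pressure and slide it back to the fence.

>>> send_rows(
  xyz=[
    [0,0,-0.05],
    [0,-0.1,0],
    [0,-0.1,0],
    [0,0,0],
    [0,0,0],
  ],
  delta_rot=[
    [0,0,0],
    [0,0,0],
    [0,0,0],
    [0,0,0],
    [0,0,0],
  ],
  fingers=[0,0,0,0,0],
)

```text
time: 16.97
tcp_pos: [0.5561, -0.2283, 0.1015]
eef_rot: [0.0, 0.686, 0.728, 0.0]
force: [-1.8, -0.7, 4.1]
width: 0.0094
grip_force: 60.5
```

```bash
python3 chk.py s8 -.005 .055
```

```text
{'time': np.float64(16.9667), 'tcp_pos': array([ 0.5561, -0.2283,  0.1015]), 'eef_rot': array([3.000e-04, 6.860e-01, 7.276e-01, 2.000e-04]), 'force': array([-1.7555, -0.698 ,  4.056 ]), 'moment': array([-0.3736,  0.0393, -0.0328]), 'width': np.float64(0.0094)}
z 0.055 face r [-0.0044 -0.0039 -0.0032] q [-0.0548  0.047 ] 342
z 0.075 face r [-0.0043 -0.0039 -0.0029] q [-0.0554  0.0404] 266
z 0.095 face r [-0.0042 -0.0037 -0.0022] q [-0.0555 -0.0075] 201
z 0.115 face r [-0.0042 -0.0037 -0.0023] q [-0.0555  0.0486] 227
z 0.135 face r [-0.0037 -0.0017  0.0005] q [-0.0547 -0.005 ] 151
z range [0.0554 0.1398]
keeper top r [-0.0041  0.0027  0.0098] 4
```

>>> send_rows(
  xyz=[
    [0,-0.05,0],
    [0,-0.05,0],
    [0,0,0],
    [0,0,0],
  ],
  delta_rot=[
    [0,0,0],
    [0,0,0],
    [0,0,0],
    [0,0,0],
  ],
  fingers=[0,0,0,0],
)

```text
time: 17.35
tcp_pos: [0.5553, -0.2283, 0.1014]
eef_rot: [0.0, 0.686, 0.728, 0.0]
force: [5.0, -0.8, 4.4]
width: 0.0092
grip_force: 60.5
```

The x force jumped to +5 N, so the tile is against the fence. Releasing.

>>> send_rows(
  xyz=[
    [0,0,0],
    [0,0,0],
    [0,0,0],
    [0,0,0],
    [0,0,0],
    [0,0,0],
    [0,0,0],
    [0,0,0],
  ],
  delta_rot=[
    [0,0,0],
    [0,0,0],
    [0,0,0],
    [0,0,0],
    [0,0,0],
    [0,0,0],
    [0,0,0],
    [0,0,0],
  ],
  fingers=[15,20,25,30,35,40,40,40],
)

```text
time: 18.02
tcp_pos: [0.5541, -0.2283, 0.1008]
eef_rot: [-0.001, 0.686, 0.727, -0.0]
force: [0.3, -0.8, -0.0]
width: 0.0342
grip_force: 0.0
```

>>> send_rows(
  xyz=[
    [0,0,-0.3],
    [0,0,-0.6],
    [0,0,-1],
    [0,0,-1.2],
    [0,0,-1.2],
    [0,0,-1.2],
    [0,0,-1.2],
    [0,0,-1.2],
    [0,0,-1.5],
    [0,0,-2],
    [0,0,-2],
    [0,0,-2],
    [0,0,-2],
    [0,0,-1],
    [0,0,0],
    [0,0,0],
  ],
  delta_rot=[
    [0,0,0],
    [0,0,0],
    [0,0,0],
    [0,0,0],
    [0,0,0],
    [0,0,0],
    [0,0,0],
    [0,0,0],
    [0,0,0],
    [0,0,0],
    [0,0,0],
    [0,0,0],
    [0,0,0],
    [0,0,0],
    [0,0,0],
    [0,0,0],
  ],
  fingers=[40,40,40,40,40,40,40,40,40,40,40,40,40,40,40,40],
)

```text
time: 19.35
tcp_pos: [0.5544, -0.2284, 0.2848]
eef_rot: [-0.0, 0.686, 0.727, -0.0]
force: [-0.3, 0.2, -1.0]
width: 0.034
grip_force: 0.0
```

```bash
python3 chk.py s9 -.005 .055
```

```text
{'time': np.float64(19.35), 'tcp_pos': array([ 0.5544, -0.2284,  0.2848]), 'eef_rot': array([-5.000e-04,  6.861e-01,  7.275e-01, -3.000e-04]), 'force': array([-0.2598,  0.2017, -0.9504]), 'moment': array([-0.0386, -0.012 , -0.0188]), 'width': np.float64(0.034)}
z 0.055 face r [-0.0062 -0.0052 -0.0038] q [-0.0549  0.046 ] 334
z 0.075 face r [-0.0062 -0.0052 -0.0039] q [-0.0552  0.0454] 346
z 0.095 face r [-0.0063 -0.0052 -0.0039] q [-0.0549  0.0464] 372
z 0.115 face r [-0.0061 -0.0052 -0.0039] q [-0.055  0.047] 400
z 0.135 face r [-0.0056 -0.0027  0.0003] q [-0.0541  0.0488] 356
z range [0.0557 0.14  ]
keeper top r [-0.0052  0.0014  0.0075] 6
```

View pics/s9.png

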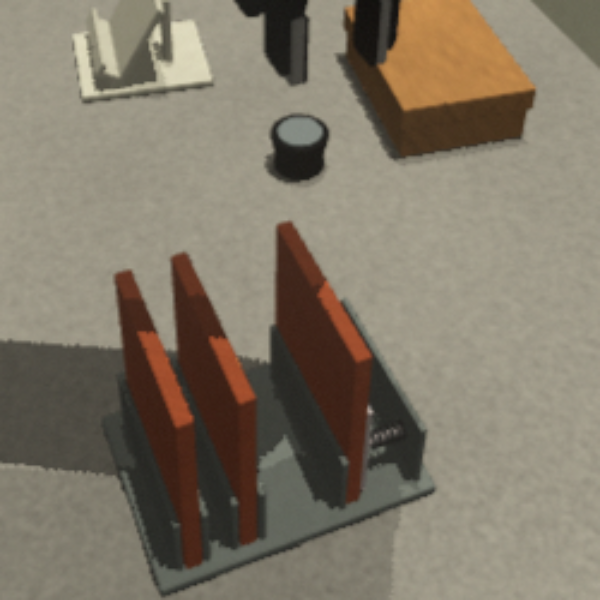

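The tile stands upright against the fence, with its foot at about (352,500) and the keeper behind it. Its face is at r = −5.2 mm at all heights, and its ends line up with tile_b within 0.5 mm. The other items haven't moved.

```bash
python3 -c "
from bench import manip
print(manip.sign_off())"
```

```text
the job is handed in; nothing more can be done
None
```

The terracotta tile now stands upright on the rack's base in the sprung bay, held against the fence by the keeper and in line with the two stored tiles; nothing else was moved, and the job was handed in at about 19.4 s of the 51 s allowed.

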